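# Show the calibration post to the bench camera in the swivel mirror

## Task

Pull the tray of the small grey cabinet out to its stop, so that the chequered calibration post standing in it comes into the open. Then take the swivel mirror of the camera station by the tab on its top and turn it until the camera sees the post near the middle of the mirror, and finish still holding the tab at that angle, because the mirror springs back when let go. Keep the post standing in the tray and leave the beaker, the round tin and the wooden foot where they are.

Things in the scene. Friction and masses are not known exactly. Their poses are not given: they have to be found in the camera images.
- cabinet: fixed grey sheet-metal cabinet, 170 deep x 170 wide x 130 mm high, open at its front (its -x side), which the tray's front panel closes. Origin: centre of its underside, on the bench. Place and yaw vary; the tray slides out along its -x axis.
- tray (a joint): how far the tray is pulled out of the cabinet, m: 0 shut, 0.12 at its stop. Stiff to slide: about 2 N. It stays where it is left. Its floor is 20 mm above the bench with a lip of 8 mm at the sides and back.
- tray_handle (a point): middle of the tray's bar handle: a round horizontal bar 10 mm thick, 90 mm long along the cabinet's y, its centre line 45 mm in front of the front panel (40 mm gap; panel top 126 mm above the bench), 100 mm above the bench (the cabinet's top is at 130 mm). Axes as the cabinet's.
- post: calibration post, loose, 0.25 kg: a turned metal stem 78 mm high on a foot 48 mm across, with a 30 mm wide black and white chequered collar 46 to 76 mm above its underside, at the height of the mirror. It stands upright on the tray's floor, hidden inside the cabinet until the tray is out. Origin: centre of its underside; z up.
- camera_eye (a point): centre of the lens of the small black camera, 85 mm above the bench, on the fixed station (base plate 220 x 90 x 10 mm; place and yaw vary). The lens looks along the station's +x axis at the mirror's turning axis, 129 mm in front of it. Axes as the station's.
- mirror (a joint): angle of the swivel mirror, rad, 0 to 1.5. It turns about an upright axis; at 0 (its stop) it faces the camera squarely, growing values turn it clockwise seen from above. A weak spring (about 0.015 N m at 0, 0.07 N m at 0.9 rad) turns it back to 0 when let go.
- mirror_grip (a point): point on the mirror's turning axis, 138 mm above the bench, in the flat ribbed metal tab on the mirror's top: 10 mm thick (along x), 32 mm wide (along y), 117 to 155 mm above the bench. Axes turn with the mirror: it faces -x, its width lies along y. Mirror frame 84 mm wide, 64 mm high, centre 85 mm above the bench, face 4 mm in front of the axis.
- sight (a point): hub of the small brass pointer round the mirror's column, on the mirror's axis, 33 mm above the bench. The pointer (48 mm long, along this frame's -x) is geared to the mirror and turns clockwise by twice the mirror's angle: it always points along the camera's line of sight after reflection in the mirror's middle; at mirror angle 0 it points back at the lens.
- beaker: bystander: plain metal beaker, 50 mm across, 77 mm high, loose. Origin: centre of its underside.
- tin: bystander: low round white tin, 69 mm across, 26 mm high, loose. Origin: centre of its underside.
- foot: bystander: round wooden furniture foot, 60 mm across, 18 mm high, loose. Origin: centre of its underside.

How it is judged:
On the way, in this order (a step that is already met when the one before it is completed fails the run):
1. the tray is pulled out to its stop (value of joint tray above 0.114 m), for 0.2 s.
2. the gripped mirror shows the post to the camera (y of post in the frame of sight between -0.025 and 0.025 m and x of post in the frame of sight below -0.1 m and contact force between the fingers and mirror above 1 N), for 0.2 s.
At the end, for the whole second after the job is handed in: Tray within 10 mm of its stop, post upright on its floor, fingers pressing on the mirror with over 1 N and holding it so that the camera's reflected line of sight passes within 25 mm of the post's axis, all through the last second (all of step 2 and value of joint tray above 0.11 m and angle between post's own z axis and vertical below 0.15 rad and z of post in the frame of cabinet between 0.015 and 0.027 m and x of post in the frame of cabinet below -0.1 m); the arm keeps its last pose, push and grip.
It fails at once if the plain metal beaker is moved by more than 30 mm (distance of beaker from where it was at the start of the episode above 0.03 m).
It fails at once if the round tin is moved by more than 30 mm (distance of tin from where it was at the start of the episode above 0.03 m).
It fails at once if the wooden foot is moved by more than 30 mm (distance of foot from where it was at the start of the episode above 0.03 m).
It also fails if it takes over 48 s, if anything falls off the work surface, if the arm or the gripper's body presses on something with over 40 N, if the wrist force passes 120 N, or if a joint passes its speed limit or range.

## Robot

A 7-joint arm with a two-finger parallel gripper is mounted at the origin on a cart in front of the work surface, level with it; the furniture and walls round the work are solid. World frame = base frame: x ahead of the robot, y to its left, z up, the work surface at z = 0. Lengths are in m, angles in rad, forces in N, time in s.
With the tool pointing down it reaches from about 0.4 to 0.85 m from the base axis. Payload 4.4 kg.
Tool frame: the origin (TCP) lies on the centre line of the jaws, within the pads' length; the fingertips stand 11 mm ahead of it and the grasp point (between the pads) lies 8 mm behind it; z points along the fingers, y is the line along which they close (so a half turn about z gives the same grasp; the last joint's range is limited). The gripper opens to 94 mm and grips with 3 to 60 N. Pads are 16 mm wide; open, the fingers measure 119 mm over their backs; the gripper's body (75 mm by 177 mm) begins 78 mm behind the grasp point.
Start: joints at [-1.318, 0.628, 0.038, 1.517, -0.027, 0.996, -0.02], TCP at [0.204, 0.617, 0.216] pointing down, gripper open.
Joint ranges: [-3.06, 3.06], [-0.37, 2.12], [-1.25, 1.32], [0.18, 2.47], [-1.1, 4.24], [0.23, 1.98], [-2.94, 2.94]. Speed limits (rad/s): [2.57, 2.57, 3.14, 3.14, 3.14, 3.14, 3.14].

## Interface

Orientations are given as [roll, pitch, yaw] about the fixed x, y, z axes, in that order (R = Rz(yaw) Ry(pitch) Rx(roll)).
In Python, from station import ctrl gives the robot as it stands.
- The arm moves only by the shell command python3 -m jog 'ROWS' [OPENING] [FORCE]. ROWS is a JSON object whose one key "motion" holds a list that holds one entry, the list of rows, each a list of 4 numbers: the shift along the tool's x, y, z in cm, then the turn about the tool's z in degrees. In form: {"motion": [[[dx, dy, dz, spin], ...]]}. A call has 1 to 20 rows; each row is the pose to reach, as a shift and turn from the pose commanded when the call began, along the tool's axes at that moment; what a row does not reach only later rows make up. A row lasts 1/12 s, in which the tool goes at most 41.7 mm and 7.16 degrees, less where a joint would pass 70% of its speed; a pose out of reach is approached as far as the arm can. A call with a gripper value outside its range is refused whole. OPENING is the finger opening in cm, from 0 to 9.4, set as the call begins (- or left out, the last holds). The fingers move at their own pace and stop on an object; FORCE is the grip in N (left out, the last holds). Time passes only in rows, so rows that repeat a pose let the fingers close. It gives the time, the measured TCP pose, the force, the opening and the grip force at its end, in the units of the state.
- ctrl.get_obs(): the state, without advancing time (a new reading comes with each control period).
- ctrl.grab_frame(name): name is "scene" or "top" or "wrist"; returns (picture, depth): 480x640x3 uint8, red, green, blue; 480x640 float32, m along the optical axis (not along the pixel's ray), 0 where there is no reading.
- ctrl.camera_params(name): a dict with "fovy" (degrees; the focal length in pixels is half the picture's height over the tangent of half this angle, whatever the lens; pixels are square), "cx", "cy" (the principal point, pixels), "distortion" ([k1, k2, p1, p2, k3] as OpenCV has them; the pictures are not rectified), "T" (4x4, takes a point from camera to world coordinates). Camera axes: x right, y down, z forward; pixel columns grow to the right and rows downward; lengths in m; the calibration is good to about 2 mm. A picture is of the moment at which its call begins: read the wrist's pose just before it. camera_params takes no time and is no camera call; for the wrist camera it gives the pose at the moment of the call.
- ctrl.hand_in(): hands the job in; it is judged then, once.
Trained networks look in the newest picture that a camera, given by its name, has taken for a name from the list of things; names that differ only in an ending like _2 or _b are one class to them, and where a whole thing is asked for, a point or a joint stands for the part that bears it (a point fixed in the world has none). Each returns a list of dicts, best first, with "conf" (0 to 1); they miss things now and then, are a little off and sometimes report something else, mostly with a low value. They report only what shows in the picture. A call takes as long as a camera call.
- ctrl.spot_in(query, camera): "box" ([left, top, right, bottom] in pixels, round what is visible of it).
- ctrl.place_of(query, camera): "xy" ([column, row] in pixels: a listed point, or the origin of a listed thing).
The state is a dict: "time_s": time; "joints": joint angles; "dq": joint speeds; "joint_efforts": joint torques, N m; "tool_pos": TCP position; "tool_rot": TCP orientation; "wrist_force": force on the tool from outside, world axes, zero at the start; "torque": the same for the moment, N m; "finger_gap": opening from 0.0 (shut) to 1.0 (fully open); "grip_force": force on a finger pad.
Only numpy, scipy, OpenCV 4.12 (cv2) and the standard library are available. Lean on these libraries where they do the work, as an engineer would, in place of code of your own. Each camera call takes 0.05 s, during which the arm holds its last target. There are 200 camera calls.

## Working session

There is one attempt and no reset: what is moved stays moved. The work goes in short steps, Python scripts to look and compute and a shell command to move; the robot and the scene stay as the last step left them, time stands still between calls to the robot, and variables do not carry over. Pictures are saved under pics/ and viewed, at most 10 in all, crops included, and the job is handed in when it is done.

```bash
ls; mkdir -p pics
cat > h.py <<'E'
import numpy as np, cv2
from station import ctrl
from scipy.spatial.transform import Rotation as R
def K(p):
    f=240/np.tan(np.radians(p["fovy"])/2); return np.array([[f,0,p["cx"]],[0,f,p["cy"]],[0,0,1]])
def ray(cam,uv,p=None):
    p=p or ctrl.camera_params(cam)
    n=cv2.undistortPoints(np.array([[uv]],float),K(p),np.array(p["distortion"],float))[0,0]
    T=np.array(p["T"]); return T[:3,3],T[:3,:3]@np.array([n[0],n[1],1.])
def at_z(cam,uv,z,p=None):
    o,d=ray(cam,uv,p); return o+d*(z-o[2])/d[2]
def at_depth(cam,uv,depth,p=None):
    o,d=ray(cam,uv,p); r,c=int(round(uv[1])),int(round(uv[0]))
    w=depth[max(r-1,0):r+2,max(c-1,0):c+2]; w=w[w>0]
    return o+d*np.median(w) if len(w) else None
def tri(rays):
    A=np.zeros((3,3));b=np.zeros(3)
    for o,d in rays:
        d=d/np.linalg.norm(d);P=np.eye(3)-np.outer(d,d);A+=P;b+=P@o
    x=np.linalg.solve(A,b)
    return x,[np.linalg.norm(np.cross(x-o,d/np.linalg.norm(d))) for o,d in rays]
E
cat > a.py <<'E'
from h import *
np.set_printoptions(precision=3,suppress=True)
o=ctrl.get_obs();print(o["time_s"],o["tool_pos"],o["tool_rot"])
ims=[]
for c in ["scene","top"]:
    im,d=ctrl.grab_frame(c);np.save(f"d_{c}.npy",d);np.save(f"i_{c}.npy",im)
    p=ctrl.camera_params(c);print(c,np.array(p["T"])[:3,3])
    v=im[:,:,::-1].copy();cv2.imwrite(f"pics/{c}0.png",v)
    for q in ["cabinet","tray_handle","camera_eye","mirror_grip","sight","beaker","tin","foot"]:
        for r in ctrl.place_of(q,c)[:2]:
            x=at_depth(c,r["xy"],d);print(c,q,round(r["conf"],2),np.round(r["xy"],1),x)
E
python3 a.py
```

```text
pics
0.0 [0.204 0.617 0.216] [-3.14   0.     2.823]
scene [ 0.09  -0.46   0.571]
scene cabinet 0.97 [298.5 215.5] [0.634 0.223 0.062]
scene tray_handle 0.7 [238.9 193.1] [0.556 0.331 0.1  ]
scene tray_handle 0.69 [369.8 259.4] [ 0.542 -0.069  0.148]
scene camera_eye 0.73 [299.4 308.5] [ 0.491  0.045 -0.001]
scene mirror_grip 0.78 [367.1 262.9] [ 0.544 -0.062  0.136]
scene sight 0.69 [361.6 310.7] [ 0.539 -0.062  0.039]
scene beaker 0.65 [400.8 265.2] [ 0.715 -0.001  0.016]
scene tin 0.94 [237.  318.4] [0.376 0.072 0.025]
scene foot 0.78 [199.4 284. ] [0.378 0.206 0.017]
scene foot 0.5 [399.4 265.7] [0.715 0.002 0.013]
top [0.498 0.079 1.098]
top cabinet 0.75 [218.5 177.4] [0.673 0.275 0.129]
top cabinet 0.33 [250.8 313.8] [0.384 0.228 0.014]
top tray_handle 0.64 [195.8 233.2] [0.562 0.328 0.102]
top camera_eye 0.88 [368.4 295.6] [ 0.425 -0.028  0.097]
top mirror_grip 0.67 [388.1 237.6] [ 0.543 -0.066  0.14 ]
top sight 0.62 [379.4 238.4] [ 0.545 -0.057  0.072]
top tin 0.91 [305.2 306.5] [0.399 0.106 0.026]
top foot 0.76 [248.1 313. ] [0.386 0.234 0.015]
```

View pics/scene0.png

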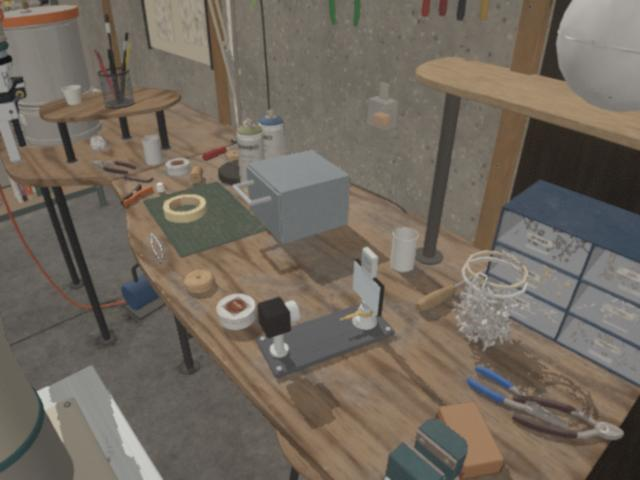

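View pics/top0.png

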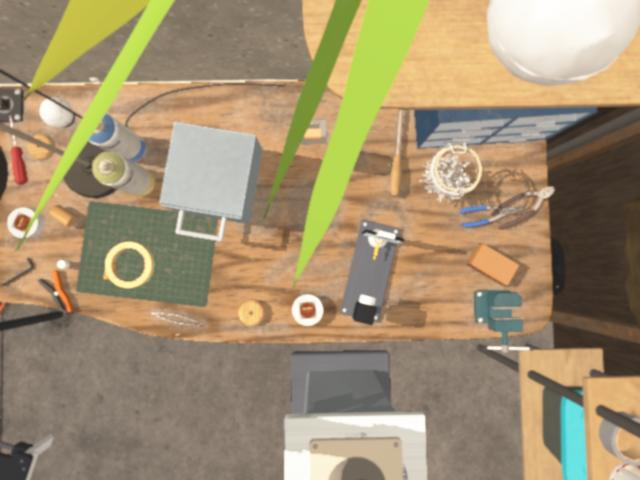

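The scene shows the cabinet at about (298,195) with its handle at (250,200) facing the robot, and the station plate at (325,340) with the mirror at (368,285). The beaker is at (403,250), the tin at (237,310) and the foot at (199,281). Leaves hide the beaker in the top view. Next I'll fit the cabinet top, the handle bar, the tab and the plate from depth.

```bash
cat > b.py <<'E'
from h import *
np.set_printoptions(precision=4,suppress=True)
def cloud(c):
    d=np.load(f"d_{c}.npy");p=ctrl.camera_params(c)
    uv=np.stack(np.meshgrid(np.arange(640),np.arange(480)),-1).reshape(-1,1,2).astype(float)
    n=cv2.undistortPoints(uv,K(p),np.array(p["distortion"],float))[:,0]
    z=d.reshape(-1,1);T=np.array(p["T"])
    X=np.c_[n*z,z]@T[:3,:3].T+T[:3,3]; return X[z[:,0]>0]
def rect(X,lo,hi,zl,zh,name):
    m=((X>[*lo,zl])&(X<[*hi,zh])).all(1);P=X[m]
    (c,s,a)=cv2.minAreaRect((P[:,:2]*1000).astype(np.float32))
    print(name,m.sum(),"c",np.array(c)/1000,"size",np.array(s),"ang",a,"zmed",np.median(P[:,2]))
for cam in ["top","scene"]:
    X=cloud(cam);print(cam)
    rect(X,(.55,.15),(.8,.4),.122,.138,"cabtop")
    rect(X,(.45,.22),(.6,.42),.09,.112,"handle")
    rect(X,(.48,-.15),(.62,.02),.125,.165,"tab")
    rect(X,(.48,-.15),(.62,.02),.098,.122,"frame")
    rect(X,(.33,-.2),(.65,.08),.005,.015,"plate")
    rect(X,(.33,.05),(.45,.16),.018,.034,"tin")
    rect(X,(.33,.18),(.45,.28),.011,.025,"foot")
    rect(X,(.65,-.06),(.8,.06),.03,.09,"beaker")
E
python3 b.py
```

```text
top
cabtop 7084 c [0.6894 0.2976] size [171.3418 176.2869] ang 79.542236328125 zmed 0.1285326842239679
handle 420 c [0.5731 0.2988] size [ 52.7757 143.2318] ang 0.22676610946655273 zmed 0.10248959496620386
tab 108 c [ 0.5485 -0.0613] size [32.2128 10.4327] ang 76.41834259033203 zmed 0.1530984873166522
frame 116 c [ 0.5487 -0.0606] size [82.2168  9.9657] ang 74.9189682006836 zmed 0.11492139066988477
plate 2867 c [ 0.4936 -0.0572] size [253.7172 316.1366] ang 83.84344482421875 zmed 0.008741658271637975
tin 751 c [0.3917 0.1018] size [66.8773 68.7486] ang 89.07828521728516 zmed 0.025237563056126344
foot 518 c [0.3868 0.2266] size [56.7303 56.1763] ang 89.55998229980469 zmed 0.016244495173657558
beaker 0 c [0. 0.] size [0. 0.] ang 0.0 zmed nan
scene
cabtop 2733 c [0.6885 0.2964] size [172.7899 178.5676] ang 78.98751831054688 zmed 0.12868544183431013
handle 425 c [0.5727 0.2964] size [139.4597  54.1512] ang 89.43330383300781 zmed 0.10226500024965285
tab 316 c [ 0.5481 -0.0618] size [33.3115 12.7589] ang 70.32162475585938 zmed 0.14487916527422556
frame 404 c [ 0.5482 -0.061 ] size [87.2942 11.605 ] ang 75.46410369873047 zmed 0.11068677643420896
plate 4469 c [ 0.4829 -0.0565] size [155.9475 343.4215] ang 58.62069320678711 zmed 0.009388440136568033
tin 898 c [0.3914 0.0997] size [68.7815 66.5892] ang 29.562301635742188 zmed 0.025667809017835164
foot 474 c [0.3864 0.2246] size [55.3534 57.8138] ang 60.009361267089844 zmed 0.017005646078651515
beaker 1024 c [0.756  0.0103] size [52.036 92.503] ang 84.8764877319336 zmed 0.059356340888635395
  return _methods._mean(a, axis=axis, dtype=dtype,
  ret = ret.dtype.type(ret / rcount)
```

```bash
cat >> b.py <<'E'
print("----")
yaw=np.radians(-10.7);c=np.array([.689,.297]);Rm=np.array([[np.cos(yaw),-np.sin(yaw)],[np.sin(yaw),np.cos(yaw)]])
for cam in ["top","scene"]:
    X=cloud(cam);L=(X[:,:2]-c)@Rm
    m=(X[:,2]>.115)&(X[:,2]<.14)&(abs(L)<.12).all(1);q=L[m];print(cam,"top extents",np.percentile(q,[1,99],axis=0).ravel())
    m=(X[:,2]>.085)&(X[:,2]<.112)&(L[:,0]<-.115)&(L[:,0]>-.16)&(abs(L[:,1])<.07);q=L[m]
    k=np.polyfit(q[:,1],q[:,0],1);print("bar n",m.sum(),"x med",np.median(q[:,0]),"y",np.percentile(q[:,1],[2,98]),"tilt",np.degrees(np.arctan(k[0])),"ztop",np.percentile(X[m][:,2],[50,95]))
    b=np.array([np.median(q[:,0]),np.percentile(q[:,1],[2,98]).mean()]);print("bar mid",c+Rm@b)
E
python3 b.py 2>/dev/null| sed -n '/----/,$p'
```

```text
----
top top extents [-0.0867 -0.0842  0.086   0.0832]
bar n 286 x med -0.131527757506399 y [-0.0485  0.0483] tilt 0.0667722525748999 ztop [0.1026 0.1063]
bar mid [0.5597 0.3213]
scene top extents [-0.0888 -0.0859  0.0852  0.0821]
bar n 173 x med -0.13297597220069174 y [-0.0499  0.0442] tilt -0.23570261830222544 ztop [0.1025 0.1051]
bar mid [0.5578 0.3189]
```

```bash
python3 -m jog '{"motion": [[[-3,-1.2,0,6],[-6.5,-2.6,0,12],[-10,-4,0,18],[-13.5,-5.3,0,25],[-17,-6.7,0,32],[-20.5,-8.1,0,38],[-24,-9.5,0,45],[-27.5,-10.9,0,52],[-31,-12.3,0,59],[-34.5,-13.6,0,66],[-38,-15,0,73],[-41,-16.2,0,79],[-43,-17,0,82.4],[-43,-17,0,82.4],[-43,-17,0,82.4]]]}' 4
cat > w.py <<'E'
from h import *
import sys
np.set_printoptions(precision=4,suppress=True)
o=ctrl.get_obs();p=ctrl.camera_params("wrist");im,d=ctrl.grab_frame("wrist")
cv2.imwrite(f"pics/{sys.argv[1]}.png",im[:,:,::-1]);print(o["time_s"],np.array(o["tool_pos"]),np.degrees(o["tool_rot"]),np.array(o["joints"]))
np.save("d_wrist.npy",d)
for q in sys.argv[2:]:
    for r in ctrl.place_of(q,"wrist")[:2]:
        print(q,round(r["conf"],2),np.round(r["xy"]),at_depth("wrist",r["xy"],d,p))
E
python3 w.py w1 tray_handle cabinet
```

```text
time_s: 2.15
tool_pos: [0.5595, 0.3198, 0.2163]
tool_rot: [3.141, 0.0, 1.383]
wrist_force: [-0.7, 1.5, 0.3]
finger_gap: 0.431
grip_force: 0.0
2.15 [0.5595 0.3198 0.2163] [179.9924   0.022   79.2217] [-0.8109  0.6548  0.4283  1.5415 -0.3025  1.0116 -0.4875]
tray_handle 0.97 [317. 236.] [0.5596 0.3229 0.1053]
cabinet 0.85 [439. 211.] [0.6554 0.3318 0.1307]
```

```bash
python3 -m jog '{"motion": [[[0,0,3,0],[0,0,6,0],[0,0,9,0],[0,0,11,0],[0,0,12.3,0],[0,0,12.3,0]]]}' 4
python3 -m jog '{"motion": [[[0,0,0,0],[0,0,0,0],[0,0,0,0],[0,0,0,0],[0,0,0,0],[0,0,0,0]]]}' 0 30
```

```text
time_s: 2.8
tool_pos: [0.5559, 0.3216, 0.0907]
tool_rot: [-3.137, 0.003, 1.387]
wrist_force: [-0.7, 0.1, 0.1]
finger_gap: 0.427
grip_force: 0.0
time_s: 3.3
tool_pos: [0.5591, 0.3214, 0.0945]
tool_rot: [3.141, -0.001, 1.385]
wrist_force: [-0.9, -0.4, 3.8]
finger_gap: 0.096
grip_force: 30.0
```

```bash
python3 -m jog '{"motion": [[[0,-0.1,0,0],[0,-0.4,0,0],[0,-0.8,0,0],[0,-1.3,0,0],[0,-1.9,0,0],[0,-2.6,0,0],[0,-3.3,0,0],[0,-4,0,0],[0,-4.7,0,0],[0,-5.4,0,0],[0,-6.1,0,0],[0,-6.8,0,0],[0,-7.5,0,0],[0,-8.2,0,0],[0,-8.9,0,0],[0,-9.5,0,0],[0,-10,0,0],[0,-10.5,0,0],[0,-10.9,0,0],[0,-11.2,0,0]]]}'
python3 -m jog '{"motion": [[[0,-0.2,0,0],[0,-0.4,0,0],[0,-0.6,0,0],[0,-0.8,0,0],[0,-1,0,0],[0,-1,0,0],[0,-1,0,0],[0,-1,0,0]]]}'
```

```text
time_s: 4.97
tool_pos: [0.4493, 0.3421, 0.0944]
tool_rot: [3.14, -0.001, 1.385]
wrist_force: [1.6, 0.1, 6.7]
finger_gap: 0.098
grip_force: 30.0
time_s: 5.63
tool_pos: [0.4412, 0.3436, 0.0945]
tool_rot: [3.137, -0.002, 1.384]
wrist_force: [4.4, -1.1, 5.3]
finger_gap: 0.092
grip_force: 30.0
```

```bash
python3 -m jog '{"motion": [[[0,0.2,0,0],[0,0.2,0,0],[0,0.2,0,0],[0,0.2,0,0],[0,0.2,0,0],[0,0.2,-1,0],[0,0.2,-4,0],[0,0.2,-8,0],[0,0.2,-12,0],[0,0.2,-12,0]]]}' 4
python3 a.py | grep -E "handle|cabinet|foot|tin"; python3 w.py w2 post tray_handle
python3 - <<'E'
from h import *
rs=[]
for c in ["scene","top","wrist"]:
    d=ctrl.grab_frame(c)[1]
    for r in ctrl.place_of("post",c)[:2]: print(c,r,at_depth(c,r["xy"],d),at_z(c,r["xy"],.02))
    for r in ctrl.spot_in("post",c)[:1]: print(c,r)
E
```

```text
time_s: 6.47
tool_pos: [0.4449, 0.3453, 0.2211]
tool_rot: [3.133, -0.01, 1.384]
wrist_force: [1.1, 0.1, -0.1]
finger_gap: 0.429
grip_force: 0.0
scene cabinet 0.62 [298.2 215.4] [0.633 0.222 0.063]
scene cabinet 0.56 [370.7 257.3] [ 0.541 -0.071  0.153]
scene tray_handle 0.75 [184.3 208.6] [0.505 0.515 0.002]
scene tin 0.68 [237.4 319.5] [0.376 0.071 0.024]
scene tin 0.34 [184.7 206.3] [0.438 0.353 0.101]
scene foot 0.72 [201.9 283.6] [0.382 0.205 0.017]
top cabinet 0.65 [220.6 175.3] [0.678 0.271 0.128]
top tray_handle 0.77 [189.3 291.8] [0.441 0.342 0.104]
top tin 0.62 [304.5 307.5] [0.397 0.107 0.024]
top foot 0.61 [250.1 310.9] [0.391 0.23  0.016]
7.3667 [0.4408 0.3433 0.2135] [-179.9956   -0.       79.33  ] [-1.0141  0.5377  0.463   1.7887 -0.3001  0.8853 -0.6019]
post 0.95 [407. 220.] [0.5246 0.3384 0.0715]
tray_handle 0.65 [318. 237.] [0.4418 0.3464 0.1056]
scene {'xy': [234.4, 231.3], 'conf': 0.91} [0.52135879 0.30586058 0.02873815] [0.52831222 0.31821133 0.02      ]
scene {'box': [227.3, 195.0, 247.4, 237.1], 'conf': 0.88}
top {'xy': [205.2, 246.3], 'conf': 0.67} [0.53460376 0.31091081 0.09447274] [0.53734573 0.32810718 0.02      ]
top {'xy': [385.6, 234.9], 'conf': 0.44} [ 0.54805086 -0.05895678  0.15302989] [ 0.5551444  -0.07838199  0.02      ]
top {'box': [192.5, 238.3, 219.6, 260.6], 'conf': 0.7}
wrist {'xy': [403.8, 218.5], 'conf': 0.7} [0.52648626 0.33506937 0.04979078] [0.53285435 0.3276903  0.02      ]
wrist {'box': [384.9, 199.8, 440.7, 258.0], 'conf': 0.69}
```

View pics/scene0.png

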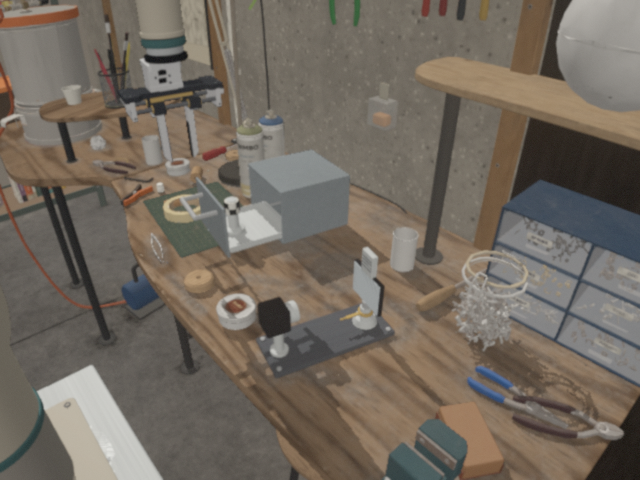

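View pics/w2.png

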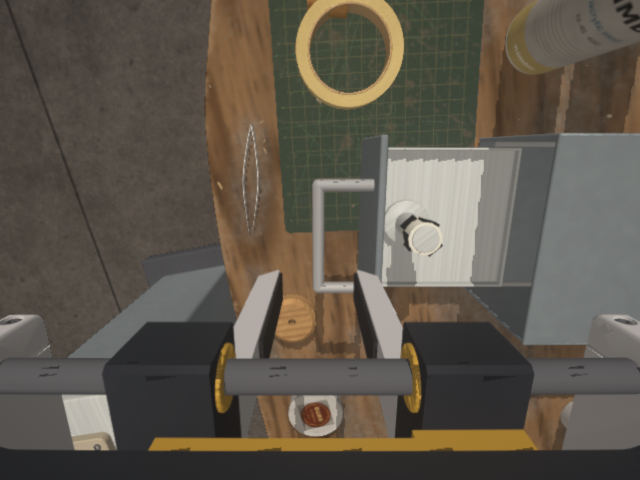

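The tray is out and the post stands upright in it (scene (232,215), wrist view top at (426,238)). The foot and tin haven't moved. Next I'll measure the post's axis from depth and work out the mirror angle.

```bash
cat > c.py <<'E'
from h import *
np.set_printoptions(precision=4,suppress=True)
def cloud(c,p=None,d=None):
    p=ctrl.camera_params(c) if p is None else p
    d=ctrl.grab_frame(c)[1] if d is None else d
    uv=np.stack(np.meshgrid(np.arange(640),np.arange(480)),-1).reshape(-1,1,2).astype(float)
    n=cv2.undistortPoints(uv,K(p),np.array(p["distortion"],float))[:,0]
    z=d.reshape(-1,1);T=np.array(p["T"])
    return (np.c_[n*z,z]@T[:3,:3].T+T[:3,3])[z[:,0]>0]
E
python3 - <<'E'
from c import *
for c in ["wrist","top","scene"]:
    X=cloud(c)
    m=((X>[.5,.285,.09])&(X<[.565,.36,.103])).all(1);P=X[m]
    if m.sum()<5: print(c,m.sum());continue
    print(c,m.sum(),cv2.minEnclosingCircle((P[:,:2]*1000).astype(np.float32)),P[:,:2].mean(0),np.median(P[:,2]))
ax=np.array([.5485,-.061]);
for post in [(.532,.322),(.534,.326)]:
    v=np.array(post)-ax;ang=np.degrees(np.arctan2(v[1],v[0]))
    for ye in (-15,):
        e=180+ye; print("clockwise from eye dir",e-ang,"theta deg",(e-ang)/2,"tool yaw",90+ye-(e-ang)/2)
E
```

```text
wrist 1038 ((532.21923828125, 324.9288635253906), 17.188270568847656) [0.5312 0.3264] 0.09773304000489105
top 177 ((531.3680419921875, 324.5427551269531), 16.922374725341797) [0.5316 0.3242] 0.09567274516177515
scene 102 ((530.9091796875, 323.38629150390625), 16.202720642089844) [0.5289 0.3197] 0.09499891047847744
clockwise from eye dir 72.53316932804705 theta deg 36.266584664023526 tool yaw 38.733415335976474
clockwise from eye dir 72.85426261400295 theta deg 36.427131307001474 tool yaw 38.572868692998526
```

```bash
python3 -m jog '{"motion": [[[-2,1,0,0],[-5,2.4,0,1],[-8.5,4.1,0,1],[-12,5.8,0,2],[-15.5,7.4,0,2],[-19,9.1,0,3],[-22.5,10.8,0,3],[-26,12.5,0,4],[-29.5,14.2,0,4],[-33,15.8,0,4.3],[-36,17.3,0,4.3],[-37.7,18.1,0,4.3],[-37.7,18.1,0,4.3],[-37.7,18.1,0,4.3]]]}' 4.5
python3 w.py w3 mirror_grip sight camera_eye
python3 - <<'E'
from c import *
X=cloud("wrist")
for n,zl,zh in (("tab",.145,.165),("frame",.105,.125)):
    m=((X>[.49,-.13,zl])&(X<[.61,.01,zh])).all(1);P=X[m]
    print(n,m.sum(),cv2.minAreaRect((P[:,:2]*1000).astype(np.float32)) if m.sum() else 0,np.median(P[:,2]))
E
```

```text
time_s: 9.28
tool_pos: [0.5488, -0.0616, 0.2133]
tool_rot: [-3.141, -0.0, 1.307]
wrist_force: [1.1, 1.2, -0.7]
finger_gap: 0.48
grip_force: 0.0
9.2833 [ 0.5488 -0.0616  0.2133] [-179.9806   -0.0034   74.8874] [-0.2523  0.531   0.4768  1.806  -0.3068  0.8786  0.1026]
sight 0.84 [317. 220.] [ 0.554  -0.0415  0.1172]
sight 0.34 [319. 253.] [ 0.5515 -0.0574  0.1554]
camera_eye 0.87 [172. 236.] [ 0.4245 -0.0275  0.0894]
tab 681 ((549.19384765625, -61.30332946777344), (32.145721435546875, 10.122557640075684), 75.11563873291016) 0.15553411893281482
frame 498 ((549.1761474609375, -61.22941589355469), (83.40750885009766, 9.586202621459961), 74.662841796875) 0.11704356790465009
```

View pics/w3.png

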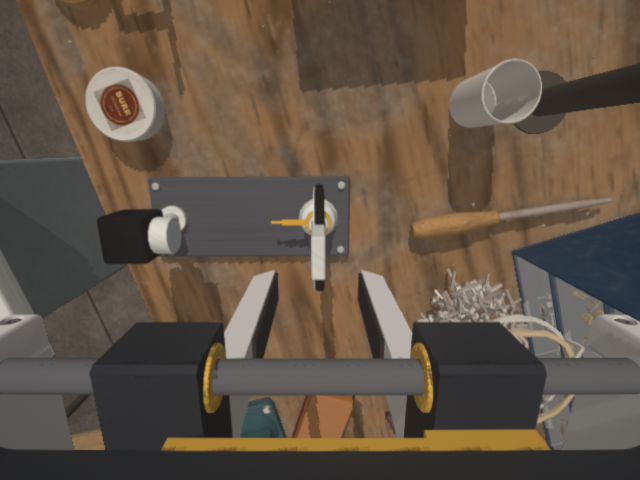

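The wrist view shows the tab at (318,253) centred between the fingers and lined up with them, with the pointer at (290,222) aimed at the lens at (170,236). I'll go down and grip.

```bash
python3 -m jog '{"motion": [[[0,0,2,0],[0,0,4,0],[0,0,6,0],[0,0,7.5,0],[0,0,8.1,0],[0,0,8.1,0],[0,0,8.1,0]]]}' 4.5
python3 -m jog '{"motion": [[[0,0,0,0],[0,0,0,0],[0,0,0,0],[0,0,0,0],[0,0,0,0],[0,0,0,0]]]}' 0 30
```

```text
time_s: 10.12
tool_pos: [0.5491, -0.0602, 0.1328]
tool_rot: [3.141, -0.0, 1.31]
wrist_force: [-0.0, -0.1, 0.8]
finger_gap: 0.478
grip_force: 0.0
time_s: 10.62
tool_pos: [0.5494, -0.0608, 0.1327]
tool_rot: [3.14, -0.0, 1.31]
wrist_force: [-0.8, 0.1, 0.4]
finger_gap: 0.106
grip_force: 30.0
```

```bash
python3 -m jog '{"motion": [[[0,0,0,2],[0,0,0,5],[0,0,0,9],[0,0,0,13],[0,0,0,17],[0,0,0,21],[0,0,0,25],[0,0,0,29],[0,0,0,32],[0,0,0,34.5],[0,0,0,36],[0,0,0,36.2],[0,0,0,36.2],[0,0,0,36.2],[0,0,0,36.2]]]}'
python3 w.py w4 sight camera_eye post
python3 - <<'E'
from h import *
for c in ["scene","top"]:
    im,d=ctrl.grab_frame(c)
    print(c,ctrl.place_of("post",c)[:1],ctrl.place_of("sight",c)[:2])
    if c=="scene": cv2.imwrite("pics/s4.png",cv2.resize(im[180:380,180:440,::-1],None,fx=3,fy=3,interpolation=cv2.INTER_CUBIC))
E
```

```text
time_s: 11.87
tool_pos: [0.5499, -0.0612, 0.1327]
tool_rot: [3.14, -0.001, 0.678]
wrist_force: [4.0, -2.1, -0.1]
finger_gap: 0.105
grip_force: 30.0
11.8667 [ 0.5499 -0.0612  0.1327] [179.899   -0.0582  38.856 ] [-0.3156  0.6754  0.5936  1.8862 -0.5423  0.7435 -0.3068]
sight 0.77 [316. 244.] [ 0.5678 -0.0459  0.1173]
sight 0.4 [ 77. 256.] [0.4126 0.0891 0.0274]
camera_eye 0.94 [175. 367.] [ 0.5515 -0.0185  0.235 ]
scene [{'xy': [239.4, 226.4], 'conf': 0.67}] [{'xy': [373.2, 258.0], 'conf': 0.72}, {'xy': [363.4, 311.6], 'conf': 0.59}]
top [{'xy': [207.1, 250.1], 'conf': 0.78}] []
```

View pics/s4.png

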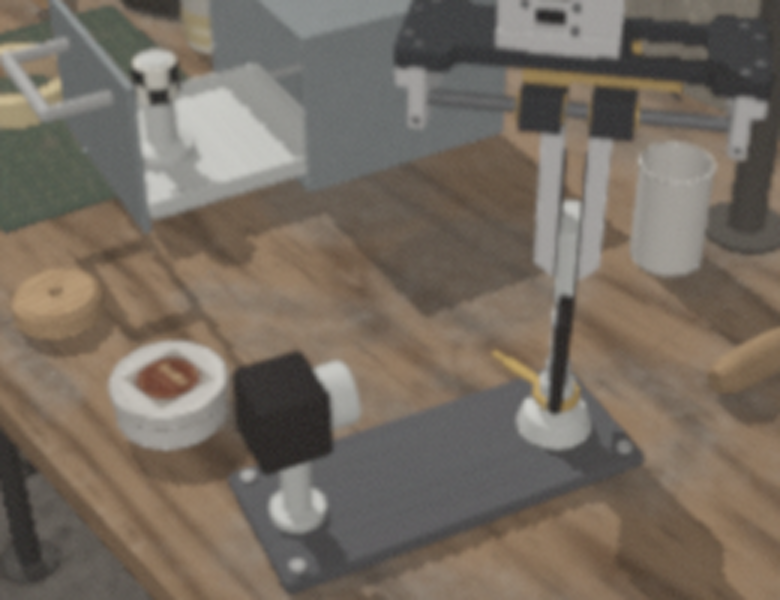

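View pics/w4.png

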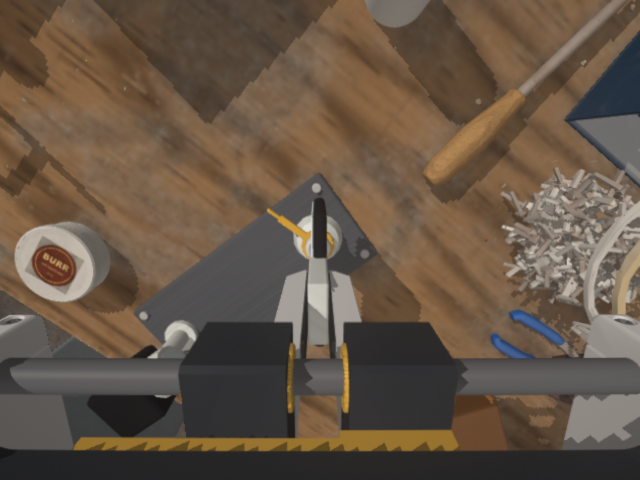

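The mirror is gripped and turned. The pointer (wrist view, tip (268,210), hub about (318,240)) aims toward the post. I'll check its direction numerically.

Run:
```python
from c import *
post=np.array([.532,.3245]);ax=np.array([.5492,-.0613])
def rep(n,P,hub):
    k=cv2.fitLine((P*1000).astype(np.float32),cv2.DIST_HUBER,0,.01,.01).ravel()[:2]
    k=k if k[1]>0 else -k; v=post-hub
    print(n,len(P),"dir",np.degrees(np.arctan2(k[1],k[0])),"want",np.degrees(np.arctan2(v[1],v[0])),"miss mm",1000*(k[0]*v[1]-k[1]*v[0]))
for c,box in (("wrist",(262,202,303,236)),("scene",(342,294,362,312))):
    p=ctrl.camera_params(c);im,d=ctrl.grab_frame(c)
    hsv=cv2.cvtColor(im,cv2.COLOR_RGB2HSV);l,t,r,b=box
    m=(hsv[:,:,1]>150)&(hsv[:,:,0]>14)&(hsv[:,:,0]<32)&(hsv[:,:,2]>120)
    vs,us=np.nonzero(m[t:b,l:r]);P=np.array([at_z(c,(u+l,v+t),.034,p)[:2] for u,v in zip(us,vs)])
    if len(P)>5: rep(c,P,ax); print(P[P[:,1].argmax()],P[P[:,1].argmin()])
    X=cloud(c,p,d)
    m=((X>[.49,-.13,.10])&(X<[.61,.01,.119])).all(1);Q=X[m]
    print("frame",m.sum(),cv2.minAreaRect((Q[:,:2]*1000).astype(np.float32)))
```

```text
wrist 240 dir 92.22853 want 92.55270933571862 miss mm 2.1849580436944898
[ 0.5472 -0.0118] [ 0.5479 -0.0466]
frame 805 ((549.7354736328125, -60.931007385253906), (83.02605438232422, 9.741943359375), 38.0233154296875)
frame 116 ((535.0086059570312, -73.21694946289062), (50.56513977050781, 8.861652374267578), 38.94392776489258)
```

```bash
python3 -m jog '{"motion": [[[0,0,0,0],[0,0,0,0],[0,0,0,0],[0,0,0,0]]]}' && python3 -c "
from station import ctrl
print(ctrl.hand_in())"
```

```text
time_s: 12.8
tool_pos: [0.5498, -0.0612, 0.1327]
tool_rot: [3.14, -0.001, 0.678]
wrist_force: [4.6, -2.3, 0.8]
finger_gap: 0.103
grip_force: 30.0
the job is handed in; nothing more can be done
None
```

I handed the job in at 12.8 s; the hand-in returned no verdict. The tray is out to its stop (120 mm measured), the post is standing in it, and the mirror is held with 30 N at about 36°, so the line of sight passes about 2 mm from the post's axis; the beaker, tin and foot were not touched.

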